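# Find the rocking corner of the carving plate and press its shim flat

## Robot

A 7-joint arm with a two-finger parallel gripper is mounted at the origin on the work surface. World frame = base frame: x ahead of the robot, y to its left, z up, the work surface at z = 0. Lengths are in mm, angles in rad, forces in N, time in s.
With the tool pointing down it reaches from about 400 to 875 mm from the base axis. Payload 4.4 kg.
Tool frame: the origin (TCP) lies midway between the tips of the shut fingers; the grasp point (between the pads) lies 19 mm behind it (ctrl.grip_point_offset is the distance from the TCP to the grasp point, in mm); z points along the fingers, y is the direction in which the jaws open and shut (so a half turn about z gives the same grasp; the last joint's range is limited). The gripper opens to 85 mm and grips with 20 to 120 N. Pads are 22 mm wide; open, the fingers measure 114 mm over their backs; the gripper's body (76 mm by 85 mm) begins 54 mm behind the grasp point. The pads swing forward as they close: fully open they stand 13 mm farther back than shut.
Start: joints at [1.213, 0.628, 0.038, 1.517, -0.027, 0.996, -0.02], TCP at [187.019, -622.529, 194.413] pointing down, gripper open.
Joint ranges: [-3.06, 3.06], [-0.37, 2.12], [-1.25, 1.32], [0.18, 2.47], [-1.1, 4.24], [0.23, 1.98], [-2.94, 2.94]. Speed limits (rad/s): [2.57, 2.57, 3.14, 3.14, 3.14, 3.14, 3.14].

## Interface

Orientations are given as [roll, pitch, yaw] about the fixed x, y, z axes, in that order (R = Rz(yaw) Ry(pitch) Rx(roll)).
In Python, from cell import ctrl, imaging, models gives the robot as it stands. The module is installed in compiled form; this text tells all that it offers.
- The arm moves only by the tool drive_tool, never from a script. Its argument "deltas" is text: rows parted by semicolons, each of 5 numbers parted by spaces: the shift along the tool's x, y, z in m, then the turn about the tool's z in degrees, then the finger opening in m, from 0 to 0.0854. A call has 1 to 12 rows; each row is the pose to reach, as a shift and turn from the pose commanded when the call began, along the tool's axes at that moment; what a row does not reach only later rows make up. A row lasts 1/8 s, in which the tool goes at most 62.5 mm and 10.7 degrees, less where a joint would pass 70% of its speed; a pose out of reach is approached as far as the arm can. A call with a gripper value outside its range is refused whole. The fingers move at their own pace and stop on an object; the grip force is fixed at half the most. Time passes only in rows, so rows that repeat a pose let the fingers close. It gives the time, the measured TCP pose, the force and the opening at its end, in the units of the state.
- ctrl.read_state(): the state, without advancing time (a new reading comes with each control period).
- imaging.get_image(name): name is "scene" or "side" or "wrist"; returns a dict with "color" (400x640x3 uint8, red, green, blue), "range_z" (400x640 float32, mm along the optical axis (not along the pixel's ray), 0 where there is no reading), "vfov" (degrees; the focal length in pixels is half the picture's height over the tangent of half this angle, whatever the lens; pixels are square), "cx", "cy" (the principal point, pixels), "k1" (the pictures are not rectified: a ray, as slopes to the right and down, at radius r is drawn at 1 + k1 r^2 times it, then the intrinsics apply), "extrinsics" (4x4, takes a point from camera to world coordinates). Camera axes: x right, y down, z forward; pixel columns grow to the right and rows downward; lengths in mm; the calibration is good to about 2 mm. A picture is of the moment at which its call begins.
- ctrl.finish_job(): hands the job in, once; it reports no verdict.
Trained networks look in a picture, given as the dict that the camera call returned (one of the last four; its "shot" number tells which), for a name from the list of things; names that differ only in an ending like _2 or _b are one class to them, and where a whole thing is asked for, a point or a joint stands for the part that bears it (a point fixed in the world has none). Each returns a list of dicts, best first, with "score" (0 to 1); they miss things now and then, are a little off and sometimes report something else, mostly with a low value. They report only what shows in the picture. A call takes as long as a camera call.
- models.spot_in(picture, thing): "point" ([column, row] in pixels, amid what is visible of it).
- models.landmark_of(picture, thing): "point" ([column, row] in pixels: a listed point, or the origin of a listed thing).
The state is a dict: "clock": time; "qpos": joint angles; "qd": joint speeds; "tau": joint torques, N m; "eef_pos": TCP position; "tool_rot": TCP orientation; "force": force on the tool from outside, world axes, zero at the start; "torque": the same for the moment, N m; "width": finger opening in mm.
Only numpy, scipy, OpenCV 4.12 (cv2) and the standard library are available. Lean on these libraries where they do the work, as an engineer would, in place of code of your own. Each camera call takes 0.05 s, during which the arm holds its last target.

## Task

The carving plate in its tray rocks on one corner. With closed fingers press the corner marks firmly, one after another, until you find the corner that gives way, then press the brass shim beside that corner's mark fully flat, and let go. Leave the shims of the firm corners standing and do not force them, and leave the workpiece on the plate and the tools round it where they are: nothing is to be picked up.

Things in the scene. Friction and masses are not known exactly. Their poses are not given: they have to be found in the camera images.
- tray: Shallow dark wooden tray, 212 x 262 mm, rim 34 mm high, fixed to the bench; origin at the centre of its underside on the bench, x towards its far side, y to its left. The packing blocks under the plate are out of sight in it.
- plate: Pale wooden carving plate, 190 (x) x 240 (y) x 16 mm, on a centre pivot in the tray; origin at the centre of its top, 42 mm above the bench, z up. One corner, a different one each time, lacks packing: it yields 0.6 mm per newton, up to about 10 mm, and springs back; a firm corner yields under 1 mm. To judge a corner press to 6 N or more and watch for 2 mm or more.
- corner_nl (a point): Press mark (flush dark wooden disc, 22 mm across) on the plate's top face at its near left corner, seen from the robot: 78 mm before and 102 mm to the left of the plate's centre. Centre of the mark.
- corner_nr (a point): Press mark (flush dark wooden disc, 22 mm across) on the plate's top face at its near right corner, seen from the robot: 78 mm before and 102 mm to the right of the plate's centre. Centre of the mark.
- corner_fl (a point): Press mark (flush dark wooden disc, 22 mm across) on the plate's top face at its far left corner, seen from the robot: 78 mm beyond and 102 mm to the left of the plate's centre. Centre of the mark.
- corner_fr (a point): Press mark (flush dark wooden disc, 22 mm across) on the plate's top face at its far right corner, seen from the robot: 78 mm beyond and 102 mm to the right of the plate's centre. Centre of the mark.
- shim_nl: Shim of the near left corner: brass button, 22 mm across, in a dark ring, 50 mm from that corner's mark towards the plate's centre (48 mm along x and 63 mm along y from the centre); origin at the centre of its top, 7 mm above the plate (49 mm above the bench) standing. At the rocking corner about 5 N pushes it down 6 mm and it stays there, flat (1 mm proud); at a firm corner it cannot go down.
- shim_nr: Shim of the near right corner: brass button, 22 mm across, in a dark ring, 50 mm from that corner's mark towards the plate's centre (48 mm along x and 63 mm along y from the centre); origin at the centre of its top, 7 mm above the plate (49 mm above the bench) standing. At the rocking corner about 5 N pushes it down 6 mm and it stays there, flat (1 mm proud); at a firm corner it cannot go down.
- shim_fl: Shim of the far left corner: brass button, 22 mm across, in a dark ring, 50 mm from that corner's mark towards the plate's centre (48 mm along x and 63 mm along y from the centre); origin at the centre of its top, 7 mm above the plate (49 mm above the bench) standing. At the rocking corner about 5 N pushes it down 6 mm and it stays there, flat (1 mm proud); at a firm corner it cannot go down.
- shim_fr: Shim of the far right corner: brass button, 22 mm across, in a dark ring, 50 mm from that corner's mark towards the plate's centre (48 mm along x and 63 mm along y from the centre); origin at the centre of its top, 7 mm above the plate (49 mm above the bench) standing. At the rocking corner about 5 N pushes it down 6 mm and it stays there, flat (1 mm proud); at a firm corner it cannot go down.
- rosette: Loose round wooden workpiece, 60 mm across, 18 mm tall, lying on the middle of the plate; origin under its centre. To be left where it is.
- gouge_a: Loose bystander: gouge, 200 mm long, lying, left of the tray; origin at the centre of its underside.
- gouge_b: Loose bystander: gouge, 180 mm long, lying, right of the tray; origin at the centre of its underside.
- mallet: Loose bystander: round wooden carver's mallet standing on its head, 84 mm across, 215 mm tall; origin at the centre of its underside.
- whetstone: Loose bystander: grey whetstone on a dark wooden holder, 60 x 180 x 34 mm; origin at the centre of its underside.
- wax_jar: Loose bystander: amber jar, 64 mm across, 70 mm tall; origin at the centre of its underside.
- cherry_blank: Loose bystander: dark wooden block, 120 x 70 x 35 mm; origin at the centre of its underside.

How it is judged:
By the outcome, as a careful person would: the job done as asked, in the order asked, and still so for the second after the job is handed in, with the robot touching nothing.
It also fails if it takes over 45 s, if anything falls off the work surface, if the arm or the gripper's body presses on something with over 40 N, if the wrist force passes 120 N, or if a joint passes its speed limit or range.

## Working session

There is one attempt and no reset: what is moved stays moved. The work goes in short steps, Python scripts to look and compute and a tool call to move; the robot and the scene stay as the last step left them, time stands still between calls to the robot, and variables do not carry over. Pictures are saved under pics/ and viewed, and the job is handed in when it is done.

Besides the shell and the picture viewer there is one more tool, called after "Call:" as name(argument=value, ...) on one line, values as JSON. drive_tool: Moves the arm, as the interface text tells. Its arguments: {"type":"object","properties":{"deltas":{"type":"string"}},"required":["deltas"]}

```bash
mkdir -p pics; cat > h.py <<'E'
import numpy as np, cv2
from cell import ctrl, imaging, models
def ray(p,px):
    f=200/np.tan(np.radians(p["vfov"])/2)
    d=np.array([(px[0]-p["cx"])/f,(px[1]-p["cy"])/f]); u=d.copy()
    for _ in range(20): u=d/(1+p["k1"]*(u@u))
    return np.array([u[0],u[1],1.])
def at_z(p,px,z):
    E=np.array(p["extrinsics"]); d=E[:3,:3]@ray(p,px); o=E[:3,3]
    return o+d*(z-o[2])/d[2]
def by_range(p,px):
    E=np.array(p["extrinsics"]); c,r=int(round(px[0])),int(round(px[1]))
    w=p["range_z"][max(r-1,0):r+2,max(c-1,0):c+2]; w=w[w>0]
    return E[:3,:3]@(ray(p,px)*np.median(w))+E[:3,3] if len(w) else None
def save(p,n): cv2.imwrite("pics/"+n,p["color"][:,:,::-1])
E
python3 - <<'E'
from h import *
np.set_printoptions(precision=1,suppress=True)
s=ctrl.read_state(); print(s)
for cam in ["scene","side"]:
    p=imaging.get_image(cam); save(p,cam+"0.png")
    for n in ["corner_nl","corner_nr","corner_fl","corner_fr","shim_nl","shim_nr","shim_fl","shim_fr","plate","rosette"]:
        L=models.landmark_of(p,n)[:2]
        z=49 if "shim" in n else 42
        for q in L: print(cam,n,round(q["score"],2),np.array(q["point"]),at_z(p,q["point"],z),by_range(p,q["point"]))
E
```

```text
{'clock': 0.0, 'qpos': array([ 1.2,  0.6,  0. ,  1.5, -0. ,  1. , -0. ]), 'qd': array([-0.,  0.,  0., -0.,  0., -0.,  0.]), 'tau': array([ -0. , -56.3,   1.2, -19.3,   0. ,   0. ,   0. ]), 'eef_pos': array([ 186.8, -621.8,  193.5]), 'tool_rot': array([-3.1, -0. ,  0.3]), 'force': array([-0.1, -0.3, -0.2]), 'torque': array([0., 0., 0.]), 'width': 85.38771254950154}
scene corner_nl 0.65 [373.7 164.9] [521.5 196.1  42. ] [521.8 195.9  42.4]
scene corner_nl 0.48 [181.3 243. ] [ 569.8 -432.8   42. ] [ 573.8 -431.6   48.4]
scene corner_nr 0.82 [309.5 163.9] [440.7   5.5  42. ] [441.1   5.4  42.5]
scene corner_fl 0.72 [380.9 202.2] [658.  150.9  42. ] [657.8 151.1  41.5]
scene corner_fl 0.21 [347.7 232. ] [712.9  15.3  42. ] [709.   17.8  33.6]
scene corner_fr 0.92 [314.2 203. ] [585.4 -36.6  42. ] [585.2 -36.5  41.6]
scene shim_nl 0.62 [406.1 145. ] [490.6 332.3  49. ] [474.7 346.7  26.3]
scene shim_nl 0.49 [362. 168.] [523.6 152.3  49. ] [522.4 153.1  47.2]
scene shim_nr 0.55 [323.3 169.6] [483.7  35.5  49. ] [483.7  35.5  49.1]
scene shim_fl 0.46 [362.3 193.2] [611.4 110.4  49. ] [607.9 
[... 469 characters left out ...]
269.8 274.8] [513.2 206.5  42. ] [512.7 206.8  42.7]
side corner_fl 0.57 [253.6 229.1] [662.2 148.6  42. ] [662.  148.7  42.2]
side corner_fr 0.87 [329.8 213.3] [583.1 -40.6  42. ] [581.9 -39.4  43.4]
side shim_nl 0.6 [284.1 257.3] [529.6 153.2  49. ] [529.2 153.5  49.5]
side shim_nr 0.42 [331.9 243.2] [491.7  37.1  49. ] [491.   37.8  50. ]
side shim_fl 0.59 [276.  229.4] [618.3 110.3  49. ] [618.2 110.4  49.1]
side shim_fl 0.39 [323.1 219.1] [571.3  -5.9  49. ] [570.9  -5.4  49.5]
side plate 0.9 [300.6 241.4] [551.1  86.1  42. ] [540.5  94.6  55.2]
side rosette 0.78 [300.7 241.4] [550.9  85.9  42. ] [540.4  94.4  55.2]
side rosette 0.38 [305.9 241. ] [543.7  75.4  42. ] [531.5  85.6  57.5]
```

View pics/scene0.png

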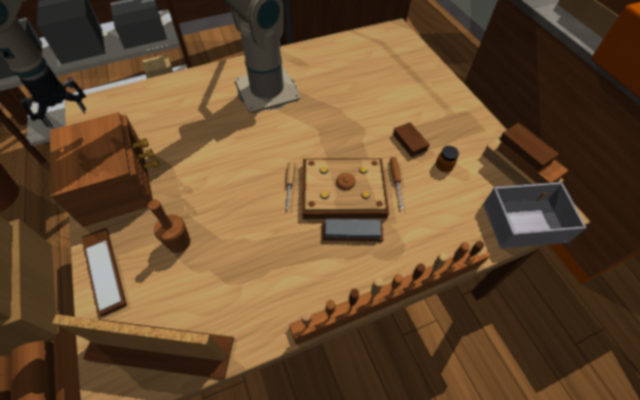

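View pics/side0.png

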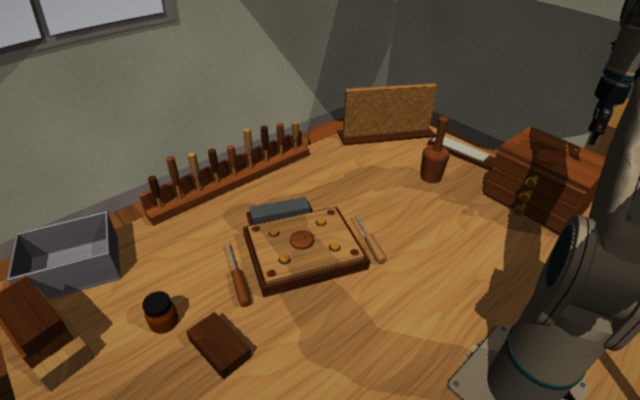

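```bash
cat > fit.py <<'E'
from h import *
from scipy.optimize import least_squares
np.set_printoptions(precision=2,suppress=True)
D={"nl":(521.5,196.1),"nr":(440.7,5.5),"fl":(658,150.9),"fr":(585.4,-36.6)}
D2={"nl":(510,206),"nr":(441.7,14.1),"fl":(662,148.6),"fr":(583,-40.6)}
S={"nl":(529.6,153.2),"nr":(491.7,37.1),"fl":(618.3,110.3)}
S1={"nl":(523.6,152.3),"nr":(483.7,35.5),"fl":(611.4,110.4),"fr":(578.1,11.1)}
def off(k,a,b): return np.array([a if k[0]=="f" else -a, b if k[1]=="l" else -b])
def R(t): return np.array([[np.cos(t),-np.sin(t)],[np.sin(t),np.cos(t)]])
def fit(sets):
    def res(x): return np.concatenate([R(x[2])@off(k,*o)+x[:2]-v for d,o in sets for k,v in d.items()])
    r=least_squares(res,[550,80,0.3],loss="soft_l1",f_scale=3); print(r.x,r.fun.reshape(-1,2)); return r.x
if __name__=="__main__":
    fit([(D,(78,102))]);fit([(D2,(78,102))]);fit([(S,(48,63)),(D2,(78,102)),(D,(78,102)),(S1,(48,63))])
E
python3 fit.py; python3 -c "
from h import *; s=ctrl.read_state(); print(s['tool_rot'],s['qpos'],s['eef_pos'])"
```

```text
[ 549.76   78.56 -138.58] [[-10.34   4.92]
 [  0.99   3.72]
 [ -0.17  -3.  ]
 [  2.96  -7.31]]
[ 549.12   82.02 -138.6 ] [[ 2.95 -0.77]
 [-2.    0.73]
 [-3.45  0.61]
 [ 2.3  -0.58]]
[550.34  79.17  -0.36] [[-2.35  1.73]
 [-8.28 -0.3 ]
 [-1.04 11.24]
 [ 2.69 -4.07]
 [ 0.03 -3.43]
 [-3.05 -0.93]
 [ 4.99 -2.99]
 [-8.81  5.83]
 [ 1.03  5.17]
 [ 0.95 -3.23]
 [ 2.59 -6.99]
 [ 3.65  2.63]
 [-0.28  1.3 ]
 [ 5.86 11.14]
 [-4.67 -7.69]]
[-3.14154391e+00 -1.22587204e-05  2.91756274e-01] [ 1.21322398  0.62842487  0.03850209  1.51739933 -0.0269753   0.99633529
 -0.02000282] [ 186.98977259 -622.52032228  194.39754895]
```

The scene image shows the tray and plate at about (345,185), the rosette at its centre and the four brass shims all standing. In the side image the plate is at about (301,241). Before moving I'll check obstacle heights along the transfer path.

```bash
python3 - <<'E'
from h import *
np.set_printoptions(precision=0,suppress=True)
p=imaging.get_image("scene")
E=np.array(p["extrinsics"]);P=[]
for r in range(60,300,2):
    for c in range(0,640,2):
        if p["range_z"][r,c]>0: P.append(np.r_[E[:3,:3]@(ray(p,(c,r))*p["range_z"][r,c])+E[:3,3]])
P=np.array(P)
a=np.array([187,-622.]);b=np.array([550,79.]);u=(b-a)/np.linalg.norm(b-a);d=P[:,:2]-a
s=d@u; t=d@np.array([-u[1],u[0]])
m=(abs(t)<130)&(s>-50)&(s<900)
for k in range(-50,900,50):
    q=m&(s>=k)&(s<k+50); print(k,P[q,2].max() if q.any() else None, P[q][P[q,2].argmax()] if q.any() else None)
w=imaging.get_image("wrist"); save(w,"w0.png"); print(w["extrinsics"],w["vfov"])
E
```

```text
-50 464.48788255315344 [ 216. -640.  464.]
0 464.9869500555901 [ 219. -635.  465.]
50 349.29861872330116 [ 183. -558.  349.]
100 175.81378086679445 [ 308. -551.  176.]
150 176.45950615832066 [ 375. -503.  176.]
200 157.8654466913299 [ 378. -494.  158.]
250 5.770822471675842 [ 247. -352.    6.]
300 5.638698772114253 [ 386. -335.    6.]
350 5.201960204097418 [ 429. -351.    5.]
400 7.063115214257664 [ 413. -250.    7.]
450 4.694981741110269 [ 426. -194.    5.]
500 6.628703268441541 [ 523. -178.    7.]
550 7.280642033003005 [415. -96.   7.]
600 28.59400271337927 [446. -64.  29.]
650 45.85440597776119 [534. -23.  46.]
700 51.43894721716481 [483.  45.  51.]
750 61.02390946156163 [551.  90.  61.]
800 59.07950602613664 [577.  78.  59.]
850 51.19444465917877 [530. 163.  51.]
[[   0.   -1.   -0.  261.]
 [  -1.   -0.   -0. -599.]
 [  -0.    0.   -1.  374.]
 [   0.    0.    0.    1.]] 58.53942693349522
```

Call:
drive_tool(deltas="0 0 -0.06 0 0; 0 0 -0.12 0 0; 0.0425 -0.0433 -0.12 -5 0; 0.085 -0.0866 -0.12 -10 0; 0.1275 -0.13 -0.12 -15 0; 0.17 -0.1733 -0.12 -20 0; 0.2125 -0.2166 -0.12 -25 0; 0.255 -0.26 -0.12 -30 0; 0.2975 -0.3033 -0.12 -35 0; 0.34 -0.3466 -0.12 -40 0; 0.3825 -0.39 -0.12 -45 0; 0.425 -0.433 -0.12 -52.6 0")

```text
clock: 2.7
eef_pos: [470.3, -84.0, 314.8]
tool_rot: [3.14, 0.0, 1.213]
force: [0.8, -1.0, -0.3]
width: 0.1
```

```bash
python3 - <<'E'
from h import *
s=ctrl.read_state(); y=s['tool_rot'][2]; d=np.array([536,42])-s['eef_pos'][:2]
print(s['eef_pos'],s['tool_rot'],s['qpos'],s['width'],np.array([np.cos(y),np.sin(y)])@d,np.array([np.sin(y),-np.cos(y)])@d)
E
```

```text
[470.27169204 -83.96498875 314.83495641] [3.14030588e+00 1.91124244e-04 1.21344446e+00] [ 0.41775445  0.26567154 -0.38782948  1.79473957  0.1122147   1.10147134
 -0.36588941] 0.10960420703641495 140.9987368228958 17.51413917525185
```

Call:
drive_tool(deltas="0.06 0.0075 0.02 0 0; 0.12 0.015 0.04 0 0; 0.141 0.0175 0.045 0 0; 0.141 0.0175 0.045 0 0")

```text
clock: 3.2
eef_pos: [535.7, 42.4, 268.8]
tool_rot: [-3.14, -0.001, 1.214]
force: [1.0, -0.7, 0.3]
width: -0.0
```

```bash
python3 - <<'E'
from h import *
np.set_printoptions(precision=1,suppress=True)
p=imaging.get_image("wrist"); save(p,"w1.png"); s=ctrl.read_state(); print(s['eef_pos'],s['tool_rot'],s['force'])
for n in ["corner_nl","corner_nr","corner_fl","corner_fr","shim_nl","shim_nr","shim_fl","shim_fr","rosette"]:
    for q in models.landmark_of(p,n)[:3]:
        z=49 if "shim" in n else 42
        print(n,round(q["score"],2),np.array(q["point"]),at_z(p,q["point"],z),by_range(p,q["point"]))
E
```

```text
[535.4  40.3 269.2] [-3.1  0.   1.2] [ 0.3 -1.  -0.7]
corner_nl 0.69 [253.9  32.7] [514.2 199.7  42. ] [514.3 199.6  42.7]
corner_nr 0.81 [260.4 213.9] [441.2  14.2  42. ] [441.5  14.4  42.8]
corner_fl 0.66 [400.   29.8] [657.7 149.2  42. ] [657.6 149.2  42.3]
corner_fl 0.4 [390.1 216.1] [586.7 -42.9  42. ] [586.7 -42.7  42.4]
corner_fr 0.93 [389.4 215.6] [586.1 -42.   42. ] [586.1 -41.7  42.7]
corner_fr 0.37 [401.8  30.7] [659.2 147.8  42. ] [659.  147.7  42.6]
shim_nl 0.55 [284.2  70.7] [530.2 153.3  49. ] [530.2 153.3  49.1]
shim_nl 0.44 [260.5 215.1] [442.8  14.5  49. ] [441.  13.  43.]
shim_nr 0.61 [282.5 187.2] [480.3  36.9  49. ] [480.5  37.1  49.9]
shim_fl 0.68 [373.   73.1] [617.  118.4  49. ] [617.1 118.4  48.6]
shim_fr 0.56 [368.4 188.5] [572.8   0.9  49. ] [572.8   0.9  49. ]
rosette 0.69 [320.8 126.3] [545.8  85.5  42. ] [546.5  86.9  60.3]
```

View pics/w1.png

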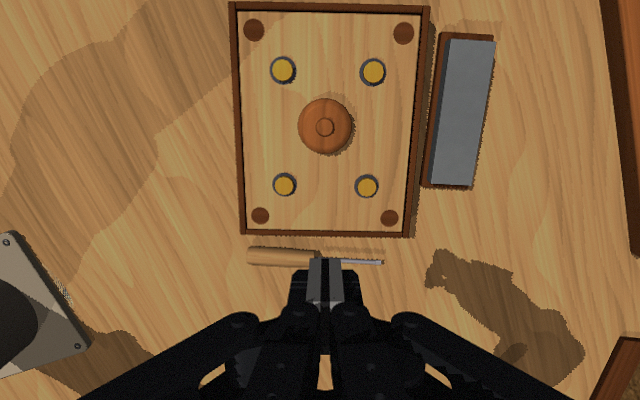

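The wrist image shows the plate clearly. The marks are at about (254,30), (403,33), (260,216) and (389,218), and the shims at (283,69), (372,71), (284,184) and (366,186). I'll refine these by colour blobs and fit the known layout.

```bash
python3 - <<'E'
from h import *; import fit; import json
np.set_printoptions(precision=1,suppress=True)
p=imaging.get_image("wrist"); hsv=cv2.cvtColor(p["color"],cv2.COLOR_RGB2HSV)
def blob(px,shim):
    c,r=px; x0,y0=max(c-18,0),max(r-18,0); w=hsv[y0:r+18,x0:c+18].astype(int)
    m=((w[...,1]>150)&(w[...,2]>120)&(w[...,0]>17)) if shim else (w[...,2]<125)&(w[...,1]>90)
    n,l,st,ce=cv2.connectedComponentsWithStats(m.astype(np.uint8))
    # choose comp nearest centre w/ area>60
    b=min([i for i in range(1,n) if st[i,4]>60],key=lambda i:np.hypot(*(ce[i]-[c-x0,r-y0])))
    return ce[b]+[x0,y0],st[b,4],st[b,2:4]
M={"nl":(254,30),"nr":(260,216),"fl":(403,33),"fr":(389,218)};S={"nl":(283,69),"nr":(284,184),"fl":(372,71),"fr":(366,186)}
DM,DS={},{}
for k in M:
    q,a,wh=blob(M[k],0); DM[k]=at_z(p,q,42)[:2]; print("mark",k,q,a,wh,DM[k],by_range(p,q)[2])
for k in S:
    q,a,wh=blob(S[k],1); DS[k]=at_z(p,q,49)[:2]; print("shim",k,q,a,wh,DS[k],by_range(p,q)[2])
x=fit.fit([(DM,(78,102)),(DS,(48,63))])
s=ctrl.read_state();y=s['tool_rot'][2];T=np.array([[np.cos(y),np.sin(y)],[np.sin(y),-np.cos(y)]])
print(s['eef_pos'],y)
for nm,o in(("mark",(78,102)),("shim",(48,63))):
    for k in M: w=fit.R(x[2])@fit.off(k,*o)+x[:2]; print(nm,k,w,"tool delta",T@(w-s['eef_pos'][:2]))
json.dump(list(x),open("fit.json","w"))
E
```

```text
mark nl [251.4  27.2] 389 [22 23] [514.9 202.7] 42.472536705599964
mark nr [258.8 213.1] 237 [18 17] [439.8  12.9] 42.55091275196878
mark fl [401.4  29.8] 367 [20 23] [660.1 145.2] 43.02285200368232
mark fr [388.1 215.1] 244 [18 17] [584.9 -44.5] 42.59893843889813
shim nl [280.2  67.1] 328 [20 21] [528.4 155.2] 49.00106415709877
shim nr [282.3 183.2] 254 [18 18] [482.   38.4] 49.253612400271436
shim fl [371.4  68.5] 336 [20 22] [617.6 119.9] 49.341878264996296
shim fr [365.5 184.4] 254 [18 18] [571.3   3.2] 49.21862394094785
[549.9  79.1  -0.4] [[ 0.1 -0. ]
 [ 0.   0.1]
 [-0.1  0. ]
 [-0.   0.1]
 [ 0.   0.2]
 [-0.  -0.2]
 [ 0.1  0.1]
 [-0.  -0.3]]
[535.7  39.7 269.6] 1.209054405352868
mark nl [514.9 202.7] tool delta [145.1 -77.1]
mark nr [439.8  13. ] tool delta [-58.9 -80.3]
mark fl [660.  145.2] tool delta [142.7  78.9]
mark fr [584.8 -44.4] tool delta [-61.3  75.7]
shim nl [528.4 155.4] tool delta [105.6 -47.7]
shim nr [482.   38.2] tool delta [-20.4 -49.7]
shim fl [617.7 120. ] tool delta [104.1  48.3]
shim fr [571.3   2.9] tool delta [-21.8  46.3]
```

Call:
drive_tool(deltas="-0.03 -0.04 0.05 0 0; -0.059 -0.08 0.1 0 0; -0.059 -0.08 0.16 0 0; -0.059 -0.08 0.205 0 0; -0.059 -0.08 0.22 0 0; -0.059 -0.08 0.22 0 0")

```text
clock: 4.5
eef_pos: [439.2, 13.3, 48.5]
tool_rot: [-3.139, 0.001, 1.21]
force: [-0.1, -0.4, -0.2]
width: -0.1
```

```bash
cat > st.py <<'E'
from h import *; import fit,json,sys
np.set_printoptions(precision=2,suppress=True)
x=json.load(open("fit.json"))
s=ctrl.read_state();y=s['tool_rot'][2];T=np.array([[np.cos(y),np.sin(y)],[np.sin(y),-np.cos(y)]])
print(s['clock'],s['eef_pos'],y,s['force'],s['torque'])
for nm,o in(("mark",(78,102)),("shim",(48,63))):
    for k in ("nl","nr","fl","fr"): w=fit.R(x[2])@fit.off(k,*o)+x[:2]; print(nm,k,"tool delta",T@(w-s['eef_pos'][:2]))
p=imaging.get_image("wrist"); save(p,sys.argv[1])
E
python3 st.py w2.png
```

```text
4.5 [439.23  13.27  48.48] 1.2102154286760087 [-0.09 -0.39 -0.25] [ 0.06  0.03 -0.02]
mark nl tool delta [203.93   4.  ]
mark nr tool delta [-0.04  0.61]
mark fl tool delta [201.34 159.98]
mark fr tool delta [ -2.64 156.59]
shim nl tool delta [164.43  33.35]
shim nr tool delta [38.45 31.25]
shim fl tool delta [162.84 129.33]
shim fr tool delta [ 36.86 127.24]
```

View pics/w2.png

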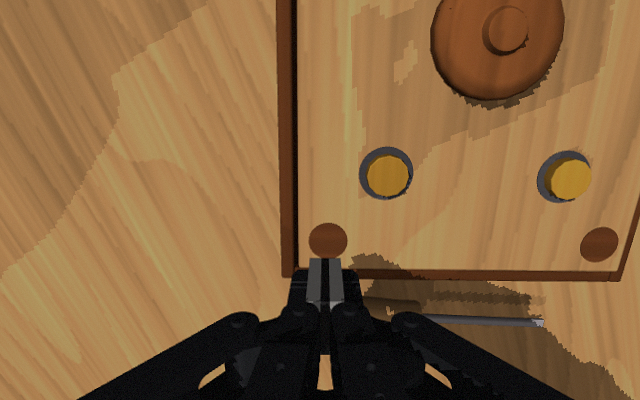

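```bash
python3 - <<'E'
from h import *; import json,fit
np.set_printoptions(precision=1,suppress=True)
p=imaging.get_image("wrist"); s=ctrl.read_state()
def proj(w):
    E=np.array(p["extrinsics"]); c=np.linalg.inv(E)@np.r_[w,1]; u=c[:2]/c[2]; f=200/np.tan(np.radians(p["vfov"])/2)
    return u*(1+p["k1"]*(u@u))*f+[p["cx"],p["cy"]], c[2]
print("TCP",proj(s["eef_pos"])); x=json.load(open("fit.json")); print(x)
for k in("nl","nr","fl","fr"): print(k,proj(np.r_[fit.R(x[2])@fit.off(k,78,102)+x[:2],42]),proj(np.r_[fit.R(x[2])@fit.off(k,48,63)+x[:2],49]))
print(p["extrinsics"],p["cx"],p["cy"],p["k1"])
for q in ((328,241),(388,175),(600,244)): print(by_range(p,q),at_z(p,q,42))
for r in (250,256,260,264,270,280,290): print(r,p["range_z"][r,314:338:6])
for n in ["corner_nr","shim_nr","shim_fr","corner_fr"]:
    for q in models.landmark_of(p,n)[:2]: print(n,q["score"],q["point"],at_z(p,q["point"],42 if "c" in n[:1] else 49))
E
```

```text
TCP (array([327.3, 244.5]), np.float64(194.4545431312808))
[549.8694575426105, 79.11666251063076, -0.37718775915851344]
nl (array([ 334.7, -219.5]), np.float64(140.2715443036333)) (array([ 404.5, -117.2]), np.float64(145.58377742863837))
nr (array([325.9, 239.9]), np.float64(202.27000064485622)) (array([385.4, 176.2]), np.float64(183.87694163939364))
fl (array([ 697. , -195.6]), np.float64(140.93930767516568)) (array([ 626. , -105.8]), np.float64(145.9947087341967))
fr (array([595.3, 243.6]), np.float64(202.9377640163886)) (array([567.7, 179.7]), np.float64(184.28787294495206))
[[  0.9  -0.3  -0.1 467.2]
 [ -0.4  -0.9  -0.3  87.3]
 [ -0.    0.3  -1.  229.1]
 [  0.    0.    0.    1. ]] 324.6854349093447 207.16144632804145 -0.029095366194117536
[440.8  12.3  42.8] [440.7  12.   42. ]
[483.5  38.3  48.8] [484.1  36.5  42. ]
[587.4 -45.6  42.1] [587.4 -45.7  42. ]
250 [204.1 204.1 204.  202.7]
256 [204.8 204.6 204.6 204. ]
260 [150.5 151.2 151.  151.2]
264 [147.6 147.4 147.7 145.9]
270 [141.7 142.4 142.1 143. ]
280 [134.3 135.3 135.7 134.4]
290 [127.4 128.8 127.6 127.3]
corner_nr 0.57 [327.5, 241.2] [440.4  11.9  42. ]
shim_nr 0.96 [388.5, 175.2] [483.7  38.2  49. ]
shim_fr 0.79 [570.5, 181.4] [572.5   1.4  49. ]
corner_fr 0.85 [595.6, 244.1] [585.  -44.8  42. ]
```

```bash
python3 - <<'E'
from h import *
np.set_printoptions(precision=1,suppress=True)
p=imaging.get_image("wrist"); s=ctrl.read_state(); y=s['tool_rot'][2];T=np.array([[np.cos(y),np.sin(y),0],[np.sin(y),-np.cos(y),0],[0,0,-1]])
print(s['eef_pos'],s['width'])
for q in ((318,259),(332,259),(325,260),(318,275),(332,275),(318,290),(332,290),(340,300),(300,275),(350,275),(325,310)):
    w=by_range(p,q); print(q,w,"tool",T@(w-s['eef_pos']))
a=imaging.get_image("side"); save(a,"s2.png"); c=cv2.resize(a["color"][200:300,240:400],None,fx=5,fy=5,interpolation=cv2.INTER_CUBIC); cv2.imwrite("pics/s2c.png",c[:,:,::-1])
a=imaging.get_image("scene"); c=cv2.resize(a["color"][120:230,260:420],None,fx=5,fy=5,interpolation=cv2.INTER_CUBIC); cv2.imwrite("pics/c2c.png",c[:,:,::-1])
E
```

```text
[440.8  13.2  50.3] -0.13008788536246196
(318, 259) [441.4  25.3  92.3] tool [ 11.6  -3.7 -42. ]
(332, 259) [447.   23.1  92.1] tool [ 11.5   2.3 -41.8]
(325, 260) [444.2  24.3  93.3] tool [ 11.7  -0.7 -43.1]
(318, 275) [441.7  25.2 106.3] tool [ 11.6  -3.4 -56.1]
(332, 275) [446.8  23.4 106.5] tool [ 11.7   2.  -56.2]
(318, 290) [441.8  25.2 117.5] tool [ 11.6  -3.3 -67.2]
(332, 290) [446.5  23.5 117.6] tool [ 11.7   1.8 -67.3]
(340, 300) [449.1  22.9 124.6] tool [ 12.    4.3 -74.3]
(300, 275) [433.1  24.   98.6] tool [  7.4 -11.  -48.4]
(350, 275) [452.4  17.   99. ] tool [  7.7   9.6 -48.8]
(325, 310) [442.9  21.1 124.7] tool [  8.2  -0.8 -74.5]
```

View pics/s2c.png

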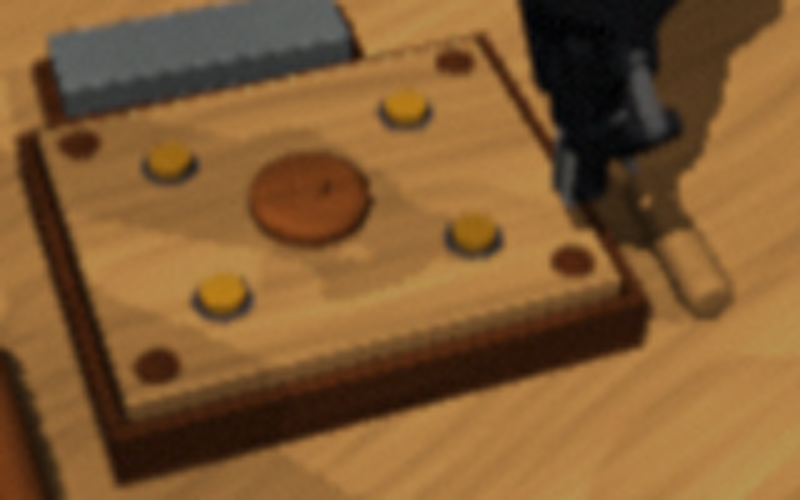

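View pics/c2c.png

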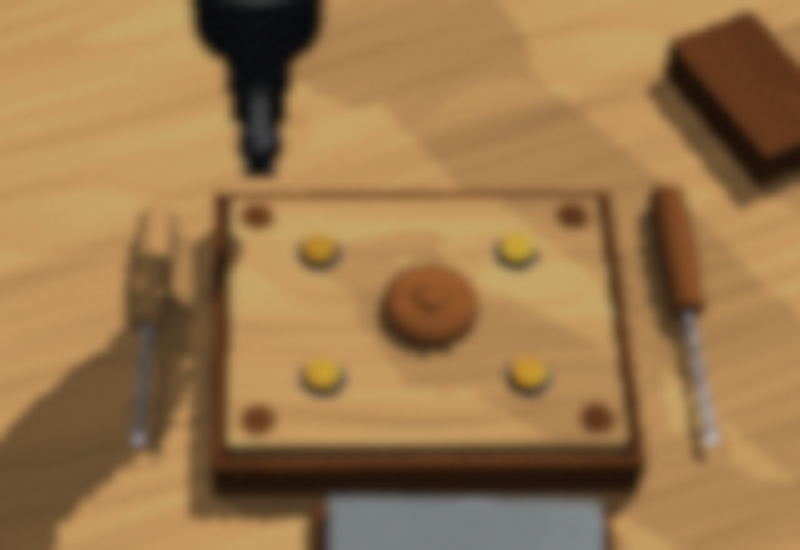

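```bash
python3 - <<'E'
from h import *
np.set_printoptions(precision=1,suppress=True)
s=ctrl.read_state(); print(s['eef_pos'],s['qpos'],s['tool_rot'],ctrl.grip_point_offset)
print([a for a in dir(ctrl) if a[0]!='_'])
for cam in("side","scene"):
    p=imaging.get_image(cam)
    def proj(w):
        E=np.array(p["extrinsics"]); c=np.linalg.inv(E)@np.r_[w,1]; u=c[:2]/c[2]; f=200/np.tan(np.radians(p["vfov"])/2)
        return u*(1+p["k1"]*(u@u))*f+[p["cx"],p["cy"]]
    for dz in (0,20,40,60): print(cam,dz,proj(s['eef_pos']+[0,0,dz]))
    pts=[(355,232),(355,236),(355,240),(353,238)] if cam=="side" else [(312,152),(312,150),(312,145),(312,140)]
    for q in pts: print(q,by_range(p,q))
w=imaging.get_image("wrist"); print(w["extrinsics"])
E
```

```text
[440.5  13.2  50. ] [ 0.1  0.6 -0.2  2.2  0.4  0.4 -0.9] [ 3.1 -0.   1.2] 18.700000000000003
['MotionError', 'finish_job', 'grip_point_offset', 'read_state']
side 0 [354.  249.8]
side 20 [354.7 243.8]
side 40 [355.3 237.6]
side 60 [356.  231.3]
(355, 232) [434.8  23.1 117.8]
(355, 236) [433.2  23.5 106.8]
(355, 240) [435.1  19.8  90.6]
(353, 238) [438.8  23.1  96.3]
scene 0 [311.7 161.6]
scene 20 [311.6 157.6]
scene 40 [311.6 153.5]
scene 60 [311.6 149.2]
(312, 152) [453.1   9.6 112.1]
(312, 150) [497.5  -7.8 176.4]
(312, 145) [487.   -3.6 184.8]
(312, 140) [477.    0.4 193.8]
[[  0.9  -0.3  -0.1 467.1]
 [ -0.4  -0.9  -0.3  87.1]
 [  0.    0.3  -1.  229.4]
 [  0.    0.    0.    1. ]]
```

View pics/w0.png

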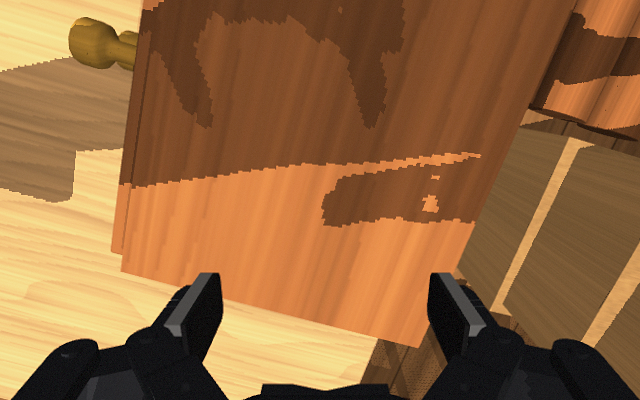

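All three cameras show the closed fingertips about 40 mm higher than the reported TCP. I'll descend with guarded steps and judge contact by force.

Call:
drive_tool(deltas="0 0 0.004 0 0; 0 0 0.007 0 0; 0 0 0.007 0 0")

```text
clock: 5.48
eef_pos: [439.7, 13.2, 42.0]
tool_rot: [-3.141, 0.0, 1.21]
force: [0.1, 0.1, -0.1]
width: -0.2
```

Call:
drive_tool(deltas="0 0 0.002 0 0; 0 0 0.004 0 0; 0 0 0.004 0 0")

```text
clock: 5.85
eef_pos: [439.9, 13.2, 38.3]
tool_rot: [-3.141, 0.0, 1.21]
force: [0.1, -0.0, -0.0]
width: 0.1
```

Call:
drive_tool(deltas="0 0 0.008 0 0; 0 0 0.016 0 0; 0 0 0.022 0 0; 0 0 0.026 0 0; 0 0 0.026 0 0")

```text
clock: 6.48
eef_pos: [439.7, 13.2, 12.1]
tool_rot: [-3.141, 0.0, 1.21]
force: [0.3, 0.3, -0.6]
width: 0.1
```

```bash
python3 - <<'E'
from h import *
np.set_printoptions(precision=1,suppress=True)
p=imaging.get_image("wrist"); save(p,"w3.png"); s=ctrl.read_state(); y=s['tool_rot'][2];T=np.array([[np.cos(y),np.sin(y),0],[np.sin(y),-np.cos(y),0],[0,0,-1]])
print(s['eef_pos'],s['force'])
for q in ((318,259),(332,259),(325,260),(325,262),(325,250)):
    w=by_range(p,q); print(q,w,"tool",T@(w-s['eef_pos']))
a=imaging.get_image("side"); c=cv2.resize(a["color"][200:300,240:400],None,fx=5,fy=5,interpolation=cv2.INTER_CUBIC); cv2.imwrite("pics/s3c.png",c[:,:,::-1])
E
```

```text
[439.9  13.2  12.3] [-0.6 -0.4 -0.1]
(318, 259) [440.4  25.5  54.1] tool [ 11.6  -3.8 -41.8]
(332, 259) [445.9  23.1  53.5] tool [ 11.4   2.1 -41.2]
(325, 260) [443.2  24.4  55. ] tool [ 11.6  -0.8 -42.7]
(325, 262) [443.2  24.3  56.6] tool [ 11.5  -0.8 -44.3]
(325, 250) [442.8  23.3  42.4] tool [ 10.5  -0.9 -30.1]
```

View pics/w3.png

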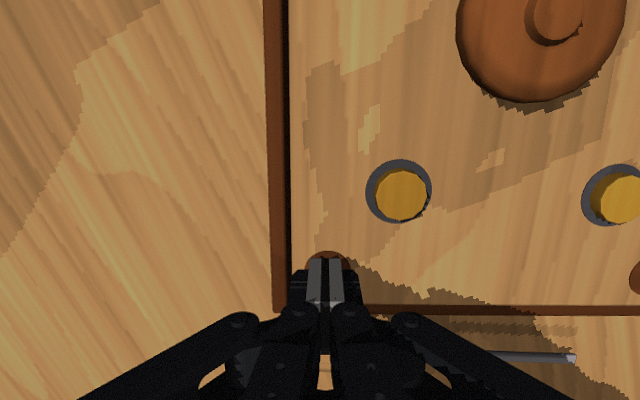

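View pics/s3c.png

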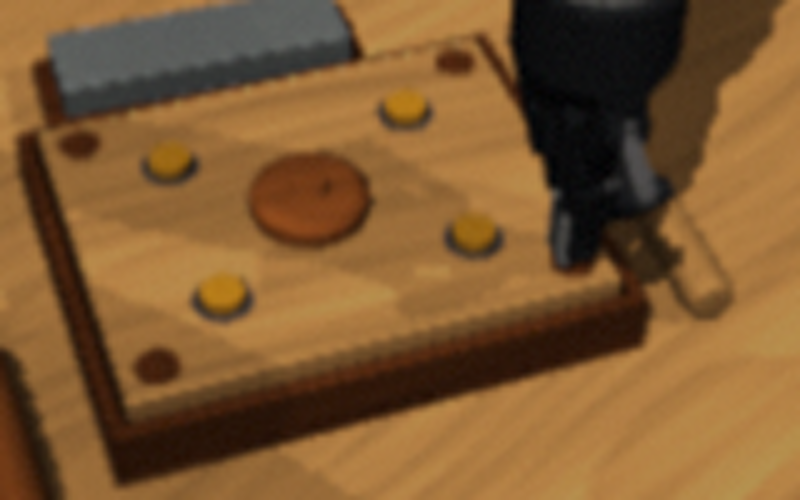

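Fingertips are now just above the nr mark, about 12 mm up (mark at (328,258), tips at (325,260)). I'll continue in small steps.

Call:
drive_tool(deltas="0 0 0.005 0 0; 0 0 0.009 0 0; 0 0 0.009 0 0")

```text
clock: 6.95
eef_pos: [440.3, 13.1, 4.3]
tool_rot: [3.14, 0.0, 1.21]
force: [-2.1, 0.0, 15.8]
width: 0.5
```

Call:
drive_tool(deltas="0 0 -0.001 0 0; 0 0 -0.001 0 0")

```text
clock: 7.2
eef_pos: [440.2, 13.2, 4.6]
tool_rot: [3.141, -0.0, 1.21]
force: [0.8, -0.5, 6.8]
width: 0.2
```

```bash
cat > rd.py <<'E'
from h import *; import sys
np.set_printoptions(precision=2,suppress=True)
A=[]
for _ in range(5):
    p=imaging.get_image("wrist"); s=ctrl.read_state(); A.append(np.r_[s['eef_pos'],s['force']])
save(p,sys.argv[1]); print(s['clock'],np.mean(A,0),np.std(A,0))
E
python3 rd.py w4.png
```

```text
7.45 [440.22  13.19   4.57  -0.61   0.16   6.78] [0.01 0.01 0.01 0.41 0.34 0.4 ]
```

nr is firm: 9 N more force gave only 0.3 mm. Next is fr.

Call:
drive_tool(deltas="0 0 -0.02 0 0; -0.001 0.05 -0.02 0 0; -0.002 0.1 -0.02 0 0; -0.003 0.156 -0.02 0 0; -0.003 0.156 -0.02 0 0; -0.003 0.156 -0.01 0 0; -0.003 0.156 -0.004 0 0; -0.003 0.156 -0.001 0 0; -0.003 0.156 -0.001 0 0")

```text
clock: 8.57
eef_pos: [584.3, -44.2, 5.3]
tool_rot: [-3.141, 0.0, 1.211]
force: [0.8, -0.0, -0.6]
width: -0.0
```

```bash
python3 rd.py w5.png
```

```text
8.825 [585.02 -44.56   5.6   -0.35  -0.11   0.17] [0.14 0.13 0.06 0.62 0.29 0.67]
```

View pics/w5.png

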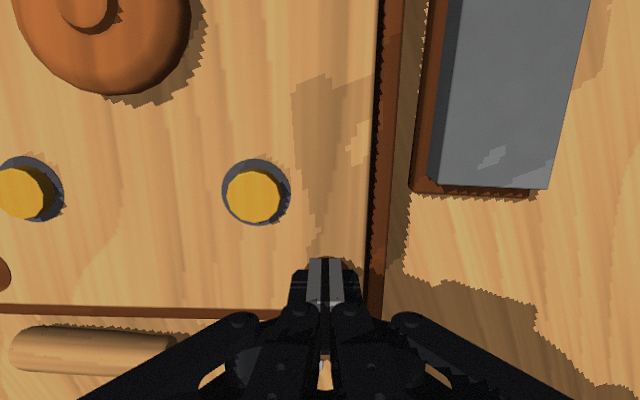

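Positioned over the fr mark (tips at (325,258)), just above contact. Pressing on.

Call:
drive_tool(deltas="0 0 0.001 0 0; 0 0 0.002 0 0; 0 0 0.002 0 0")

```text
clock: 9.2
eef_pos: [585.2, -44.8, 4.6]
tool_rot: [3.141, 0.0, 1.21]
force: [-2.5, 0.1, 9.8]
width: -0.3
```

```bash
python3 rd.py w6.png
```

```text
9.45 [585.22 -44.76   4.57  -2.37   0.07   8.95] [0.02 0.01 0.01 0.42 0.49 0.39]
```

fr is firm as well (9 N, under 1 mm of yield). Next is fl.

Call:
drive_tool(deltas="0 0 -0.02 0 0; 0.05 0.001 -0.02 0 0; 0.1 0.002 -0.02 0 0; 0.15 0.003 -0.02 0 0; 0.204 0.003 -0.02 0 0; 0.204 0.003 -0.02 0 0; 0.204 0.003 -0.01 0 0; 0.204 0.003 -0.005 0 0; 0.204 0.003 -0.002 0 0; 0.204 0.003 -0.002 0 0")

```text
clock: 10.7
eef_pos: [659.6, 143.9, 5.2]
tool_rot: [-3.141, 0.001, 1.209]
force: [0.1, 0.2, 0.3]
width: 0.0
```

```bash
python3 rd.py w7.png
```

```text
10.95 [659.92 144.96   5.61   0.24   0.13  -0.14] [0.05 0.28 0.1  0.57 0.72 0.09]
```

View pics/w7.png

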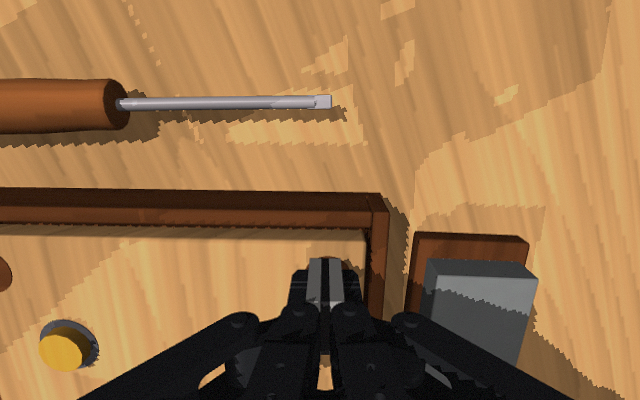

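Just above the fl mark, with the gouge and whetstone clear. Pressing.

Call:
drive_tool(deltas="0 0 0.001 0 0; 0 0 0.002 0 0; 0 0 0.002 0 0")

```text
clock: 11.32
eef_pos: [660.0, 145.3, 3.7]
tool_rot: [3.141, -0.0, 1.21]
force: [-1.1, -0.5, 2.9]
width: 0.1
```

```bash
python3 rd.py w8.png
```

```text
11.575 [659.99 145.29   3.69  -0.37   0.24   2.55] [0.01 0.01 0.03 0.65 0.49 0.36]
```

Call:
drive_tool(deltas="0 0 0.0015 0 0; 0 0 0.003 0 0; 0 0 0.004 0 0; 0 0 0.004 0 0")

```text
clock: 12.08
eef_pos: [660.0, 145.2, 0.4]
tool_rot: [3.141, -0.0, 1.21]
force: [-2.1, -0.4, 9.0]
width: -0.0
```

```bash
python3 rd.py w9.png
```

```text
12.325 [659.95 145.23   0.46  -1.53  -0.39   9.12] [0.01 0.01 0.01 0.16 0.39 0.38]
```

fl yields 4.7 mm at 9 N, so it is the rocking corner. I'll lift off and go over to the fl shim.

Call:
drive_tool(deltas="0 0 -0.015 0 0; 0 0 -0.032 0 0; -0.0385 -0.0305 -0.032 0 0; -0.0385 -0.0305 -0.032 0 0; -0.0385 -0.0305 -0.022 0 0; -0.0385 -0.0305 -0.017 0 0; -0.0385 -0.0305 -0.017 0 0")

```text
clock: 13.2
eef_pos: [617.6, 120.3, 15.6]
tool_rot: [-3.141, 0.0, 1.21]
force: [-0.5, 1.0, 0.4]
width: 0.1
```

```bash
python3 rd.py w10.png; python3 -c "
from h import *; import json,fit
s=ctrl.read_state();x=json.load(open('fit.json'));print(fit.R(x[2])@fit.off('fl',48,63)+x[:2],s['eef_pos'])"
```

```text
13.45 [617.85 120.22  16.25  -0.09  -0.11   0.08] [0.05 0.12 0.23 0.26 0.29 0.6 ]
[617.7  120.01] [617.87 120.03  16.51]
```

View pics/w10.png

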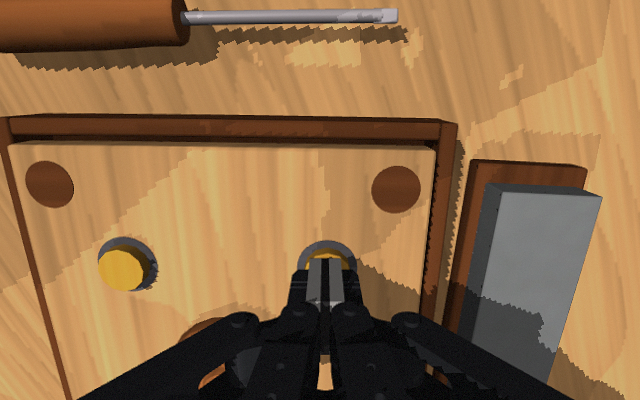

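Tips are centred above the fl shim (ring at about (327,258)), and the plate has sprung back level. Pressing the shim stepwise.

Call:
drive_tool(deltas="0 0 0.002 0 0; 0 0 0.004 0 0; 0 0 0.006 0 0; 0 0 0.008 0 0; 0 0 0.008 0 0")

```text
clock: 14.08
eef_pos: [617.7, 119.8, 8.5]
tool_rot: [3.141, 0.0, 1.21]
force: [0.2, -0.1, 2.0]
width: 0.1
```

```bash
python3 rd.py w11.png
```

```text
14.325 [617.7  119.84   8.52  -0.28   0.     3.4 ] [0.01 0.01 0.02 0.2  0.46 0.38]
```

Call:
drive_tool(deltas="0 0 0.002 0 0; 0 0 0.004 0 0; 0 0 0.005 0 0; 0 0 0.005 0 0")

```text
clock: 14.82
eef_pos: [617.8, 119.8, 5.0]
tool_rot: [3.141, 0.0, 1.21]
force: [-4.5, -2.1, 15.9]
width: 0.1
```

```bash
python3 rd.py w12.png
```

```text
15.075 [617.74 119.83   4.98  -3.86  -1.11  15.22] [0.02 0.01 0.   0.35 0.33 0.99]
```

It has bottomed out (15 N at flat height). Lifting straight up to check that it stays down.

Call:
drive_tool(deltas="0 0 -0.03 0 0; 0 0 -0.08 0 0; -0.03 -0.01 -0.14 0 0; -0.09 -0.03 -0.18 0 0; -0.144 -0.048 -0.22 0 0; -0.144 -0.048 -0.22 0 0; -0.144 -0.048 -0.22 0 0")

```text
clock: 15.95
eef_pos: [521.9, 0.5, 224.2]
tool_rot: [3.14, 0.0, 1.207]
force: [0.1, 0.9, 0.1]
width: -0.1
```

```bash
python3 - <<'E'
from h import *; import json,fit
np.set_printoptions(precision=1,suppress=True)
p=imaging.get_image("wrist"); save(p,"w13.png"); s=ctrl.read_state(); print(s['eef_pos'],s['force'],s['clock'])
x=json.load(open('fit.json'))
E=np.array(p["extrinsics"]);f=200/np.tan(np.radians(p["vfov"])/2)
for k in("nl","nr","fl","fr"):
    z=43 if k=="fl" else 49
    w=np.r_[fit.R(x[2])@fit.off(k,48,63)+x[:2],z]; c=np.linalg.inv(E)@np.r_[w,1];u=c[:2]/c[2];q=u*(1+p["k1"]*(u@u))*f+[p["cx"],p["cy"]]
    hs=[by_range(p,q+[i,j])[2] for i in range(-5,6,2) for j in range(-5,6,2)]
    print(k,q,np.median(hs),np.min(hs),np.max(hs))
E
```

```text
[522.2   1.9 223.4] [-0.7  0.3  0.5] 16.0
nl [270.8  14.4] 49.5685120808792 48.909655412624716 50.09309300085221
nr [274.5 154.1] 49.22248142498552 48.7066540886683 49.68446768796275
fl [376.8  17.4] 43.54226080136263 43.03881614784132 44.41107794157608
fr [370.7 155.3] 49.3496689794942 48.89333119946838 49.88307547939246
```

View pics/w13.png

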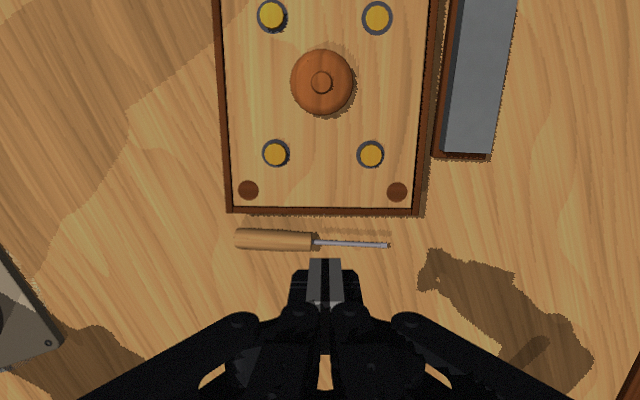

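The fl shim at (377,17) is flat, with its top at 43.5 mm, and the other three stand at about 49.3 mm. The rosette and tools are where they were, and the arm is clear.

```bash
python3 -c "
from h import *; print(ctrl.finish_job())"
```

```text
the job is handed in; nothing more can be done
None
```

The far left corner was the one that rocks; I pressed its shim flat and handed the job in at about 16 s of the 45 s allowed.

- **Corners:** I pressed near right (about 16 N), then far right (9 N), and each yielded under 1 mm. Far left gave about 4.7 mm at 9 N and sprang back. I never pressed near left, because the search ended at far left.
- **Shim:** I pressed the far left shim to about 15 N, until it bottomed out, then lifted off.
- **Last check (wrist camera):** The far left shim's top is at 43.5 mm, so it is flat. The other three stand at about 49.3 mm. The rosette, near gouge and whetstone look unmoved. The other tools were out of that last view and I did not look at them again. The arm is about 170 mm above everything and touching nothing.

**Disagreement:** the reported TCP height did not match the fingertips. The tips looked about 42 mm higher than reported in all three cameras, and contact put the offset at about 37 mm. I therefore judged every contact by force and by relative travel, not by the reported height.

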